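# Turn the side brushes off the screws of an upturned robot vacuum

## Robot

A 6-joint arm with a two-finger parallel gripper is mounted at the origin on the work surface. World frame = base frame: x ahead of the robot, y to its left, z up, the work surface at z = 0. Lengths are in m, angles in rad, forces in N, time in s.
With the tool pointing down it reaches from about 0.3 to 1 m from the base axis. Payload 5.1 kg.
Tool frame: the origin (TCP) lies between the finger pads; the fingertips stand 11 mm ahead of it and the grasp point (between the pads) lies 8 mm behind it; z points along the fingers, y is the line along which they close (so a half turn about z gives the same grasp; the last joint's range is limited). The gripper opens to 95 mm and grips with 3 to 60 N. Pads are 20 mm wide; open, the fingers measure 119 mm over their backs; the gripper's body (75 mm by 180 mm) begins 59 mm behind the grasp point.
Start: joints at [1.074, 0.124, 1.65, -0, 1.367, -0.083], TCP at [0.261, 0.595, 0.226] pointing down, gripper open.
Joint ranges: [-2.61, 2.61], [-1.02, 2.33], [0.03, 2.71], [-1.35, 4.49], [0.32, 2.68], [-2.91, 2.91]. Speed limits (rad/s): [2.57, 2.57, 3.14, 3.14, 3.14, 3.14].

## Interface

Orientations are given as a unit quaternion [x, y, z, w].
In Python, from bench import monitor, viewer, ticket gives the robot as it stands.
- The arm moves only by the tool drive_tool, never from a script. Its argument "rows" is a list of rows, each a list of 7 numbers: the shift along the tool's x, y, z scaled (see below), then the turn, a rotation vector about the tool's x, y, z scaled (see below), then the opening, from 0 (shut) to 1 (fully open). A call has 1 to 20 rows; each row shifts and turns the commanded pose from where the row before left it, along the tool's axes as they then stand; what a row does not reach is not made up. The controller multiplies each number of a shift by 0.04 m and each number of a turn by 0.15 rad. A row lasts 1/8 s, in which the tool goes at most 62.5 mm and 10.7 degrees, less where a joint would pass 70% of its speed; a pose out of reach is approached as far as the arm can. A call with a number of a shift or a turn outside -1 to 1 is refused whole. A call with a gripper value outside its range is refused whole. The fingers move at their own pace and stop on an object; the grip force is fixed at half the most. Time passes only in rows, so rows that do not move let the fingers close. It gives the time, the measured TCP pose, the force, the opening and the grip force at its end, in the units of the state.
- monitor.get_state(): the state, without advancing time (a new reading comes with each control period).
- viewer.snapshot(name): name is "side" or "top" or "wrist"; returns the picture (400x640x3 uint8, red, green, blue); there is no depth.
- viewer.camera_info(name): a dict with "intrinsics" (3x3 intrinsics, pixels), "camera_from_world" (4x4, takes a point from world to camera coordinates). Camera axes: x right, y down, z forward; pixel columns grow to the right and rows downward; lengths in m; the calibration is good to about 2 mm. The wrist camera is an equidistant fisheye: a pixel r from the principal point sees the ray r / f radians off the axis. A picture is of the moment at which its call begins: read the wrist's pose just before it. camera_info takes no time and is no camera call; for the wrist camera it gives the pose at the moment of the call.
- ticket.job_done(): hands the job in; it is judged then, once.
The state is a dict: "time": time; "joint_pos": joint angles; "qvel": joint speeds; "joint_efforts": joint torques, N m; "tcp_pos": TCP position; "tcp_rot": TCP orientation; "ft_force": force on the tool from outside, world axes, zero at the start; "moment": the same for the moment, N m; "gripper_width": finger opening in m; "grip_force": force on a finger pad.
Only numpy, scipy, OpenCV 4.12 (cv2) and the standard library are available. Lean on these libraries where they do the work, as an engineer would, in place of code of your own. Each camera call takes 0.05 s, during which the arm holds its last target. There are 200 camera calls.

## Task

The robot vacuum lies belly-up on the repair bench. Using a fingertip, gently push each of its two three-armed side brushes round until the screw head beside its hub lies in the middle of the open gap between two arms, where a screwdriver can reach it. Only push the brush arms: do not grip, lift or shift the vacuum, and leave the cap on its belly and the things around it where they are.

Things in the scene. Friction and masses are not known exactly. Their poses are not given: they have to be found in the camera images.
- vacuum: Round robot vacuum, upside down, loose, 3 kg, 330 mm across, white side, flat black belly 78 mm up. Origin: centre of its underside. Own -x is its front (brushes; grey ball caster 12 mm above the belly at x -138), +y towards the left brush. Two drive wheels, 68 mm long, 24 wide, stand 24 mm above the belly, centred at x 35, y +-118 mm.
- left_brush (a joint): Turn of the left (+y) side brush in rad, counter-clockwise from above positive. 0 = one arm exactly over its screw; +-1.047 or +-3.142 = screw exactly in the middle of a gap. Travel -4 to 4, turns either way with light friction (0.03 N m) and stays where left. At 0 the arms point at -42 degrees and 120 either side of that, counter-clockwise from the vacuum's x axis.
- right_brush (a joint): Turn of the right (-y) side brush in rad, counter-clockwise from above positive. 0 = one arm exactly over its screw; +-1.047 or +-3.142 = screw exactly in the middle of a gap. Travel -4 to 4, turns either way with light friction (0.03 N m) and stays where left. At 0 the arms point at +42 degrees and 120 either side of that, counter-clockwise from the vacuum's x axis.
- left_hub (a point): Point on the vertical axis of the left side brush at belly height; x -88, y 80 mm in the vacuum's frame. The brush: plain white plastic, hub 34 mm across and 24 mm tall, three equal bare arms 120 degrees apart; each reaches 62 mm from the axis, is 9 mm wide and stands 6 to 20 mm above the belly.
- right_hub (a point): Point on the vertical axis of the right side brush at belly height; x -88, y -80 mm in the vacuum's frame. The brush: plain white plastic, hub 34 mm across and 24 mm tall, three equal bare arms 120 degrees apart; each reaches 62 mm from the axis, is 9 mm wide and stands 6 to 20 mm above the belly.
- left_screw (a point): Centre of the steel screw head (12 mm across, 3 mm high, below the arms) of the left brush, at belly height, 40 mm from the hub point towards the vacuum's centre.
- right_screw (a point): The same for the right brush.
- cap: Blue shallow plastic cap used as a screw dish, 54 mm across, 14 mm high, loose on the belly near its centre. Origin under its centre.
- screwdriver: Yellow-handled screwdriver, 200 mm long, lying on the bench beside and in front of the vacuum.
- pen: Pen, 150 mm long, lying on the bench between robot and vacuum.
- meter: Yellow multimeter, 150 x 75 x 40 mm, lying on the bench beside and in front of the vacuum.

How it is judged:
By the outcome, as a careful person would: the job done as asked, in the order asked, and still so for the second after the job is handed in, with the robot touching nothing.
It also fails if it takes over 64 s, if anything falls off the work surface, if the arm or the gripper's body presses on something with over 40 N, if the wrist force passes 120 N, or if a joint passes its speed limit or range.

## Working session

There is one attempt and no reset: what is moved stays moved. The work goes in short steps, Python scripts to look and compute and a tool call to move; the robot and the scene stay as the last step left them, time stands still between calls to the robot, and variables do not carry over. Pictures are saved under pics/ and viewed, at most 10 in all, crops included, and the job is handed in when it is done.

Besides the shell and the picture viewer there is one more tool, called after "Request:" by a JSON object that holds its "fn" and its "kwargs", one argument or row to a line. drive_tool: Moves the arm, as the interface text tells. Its arguments: {"type":"object","properties":{"rows":{"type":"array"}},"required":["rows"]}

```bash
mkdir -p pics; ls; python3 - <<'E'
from bench import monitor, viewer
import cv2,numpy as np
for n in("top","side"):
    im=viewer.snapshot(n); cv2.imwrite(f"pics/{n}0.png",cv2.cvtColor(im,cv2.COLOR_RGB2BGR))
    c=viewer.camera_info(n); print(n,np.round(c["intrinsics"],1).tolist(),np.round(c["camera_from_world"],3).tolist())
s=monitor.get_state(); print(s)
E
```

```text
pics
top [[381.0, 0.0, 318.5], [0.0, 381.0, 197.3], [0.0, 0.0, 1.0]] [[-0.08, -0.997, -0.004, 0.049], [-0.976, 0.079, -0.203, 0.548], [0.203, -0.013, -0.979, 1.131], [0.0, 0.0, 0.0, 1.0]]
side [[365.3, 0.0, 318.0], [0.0, 365.3, 202.9], [0.0, 0.0, 1.0]] [[-0.997, -0.07, -0.016, 0.535], [-0.037, 0.689, -0.724, 0.072], [0.061, -0.721, -0.69, 0.939], [0.0, 0.0, 0.0, 1.0]]
{'time': 0.1, 'joint_pos': array([ 1.07439959e+00,  1.24437826e-01,  1.65150037e+00, -1.17022143e-05,
        1.36748900e+00, -8.25911765e-02]), 'qvel': array([-0.00168149, -0.00061584, -0.00446314,  0.00015433, -0.00139987,
        0.00071367]), 'joint_efforts': array([ 2.87135381e-04, -4.18880975e+01, -3.61096931e+01,  7.77148828e-02,
        4.61173186e-02, -4.56863449e-05]), 'tcp_pos': array([0.26112783, 0.59464884, 0.22453319]), 'tcp_rot': array([ 2.05428480e-01,  9.78671701e-01, -8.80736134e-04, -2.56359339e-04]), 'ft_force': array([-0.05577235, -0.32788738, -0.20396548]), 'moment': array([-0.03986333, -0.01970928,  0.02137827]), 'grip_force': 0.0, 'gripper_width': 0.09490270760543264}
```

View pics/top0.png

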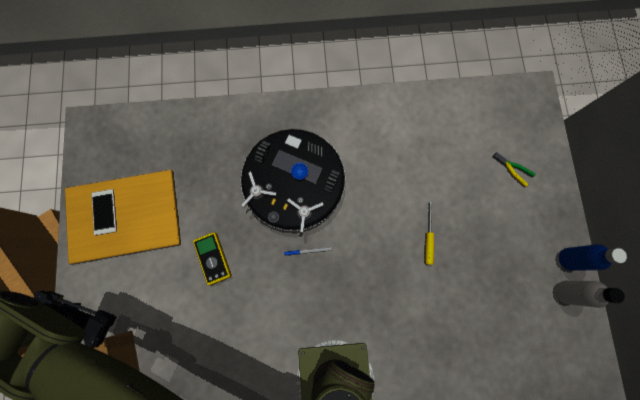

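The top view shows the vacuum centred near (293,180), with its brushes at about (256,190) and (305,212), the caster at (273,216) and the cap at (299,172). I'll enlarge it.

```bash
python3 - <<'E'
import cv2
im=cv2.imread("pics/top0.png")[120:240,230:355]
cv2.imwrite("pics/topc.png",cv2.resize(im,None,fx=5,fy=5,interpolation=cv2.INTER_CUBIC))
E
```

```text
(no output)
```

View pics/topc.png

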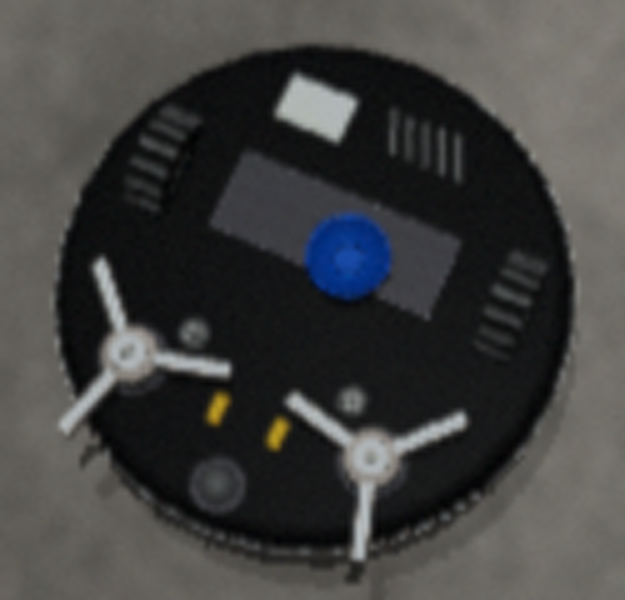

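View pics/side0.png

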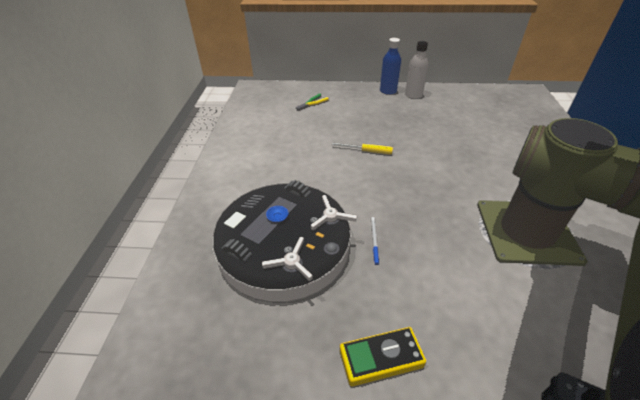

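Crop (5x, offset 230,120):
- **Left brush:** hub (130,352), arm tips (99,262), (228,370), (66,428), screw (195,332).
- **Right brush:** hub (370,457), arm tips (292,397), (465,418), (360,557), screw (352,401).
- **Other parts:** caster (217,485), cap (348,256).

The side view agrees with this.

```bash
cat > h.py <<'E'
from bench import viewer
import numpy as np
def ray(name,uv,z,c=None):
    c=c or viewer.camera_info(name);K=np.array(c["intrinsics"]);T=np.array(c["camera_from_world"]);R=T[:3,:3];o=-R.T@T[:3,3]
    p=np.linalg.inv(K)@[uv[0],uv[1],1]
    if name=="wrist":
        r=np.hypot(p[0],p[1]); p=np.array([p[0]/r*np.sin(r),p[1]/r*np.sin(r),np.cos(r)]) if r>1e-9 else p
    d=R.T@p; return (o+d*(z-o[2])/d[2])[:2]
E
python3 - <<'E'
from h import *
t=lambda u,v,z: ray("top",(u/5+230-.4,v/5+120-.4),z)
H={'L':t(130,352,.102),'R':t(370,457,.102)}
S={'L':t(195,332,.081),'R':t(352,401,.081)}
A={'L':[t(99,262,.098),t(228,370,.098),t(66,428,.098)],'R':[t(292,397,.098),t(465,418,.098),t(360,557,.098)]}
d=H['L']-H['R'];print('hubdist',np.linalg.norm(d)); yaw=np.arctan2(-d[0],d[1]);print('yaw',np.degrees(yaw))
x=np.array([np.cos(yaw),np.sin(yaw)]);C=(H['L']+H['R'])/2+.088*x;print('centre',C,'caster',C-.138*x,t(217,485,.09),'cap',t(348,256,.092))
for k in'LR':
    s0=-42 if k=='L' else 42
    print(k,H[k],S[k],np.linalg.norm(S[k]-H[k]),'scr ang',np.degrees(np.arctan2(*(S[k]-H[k])[::-1])), np.degrees(yaw)+s0)
    for a in A[k]:
        v=a-H[k];an=np.degrees(np.arctan2(v[1],v[0])); print('  arm',an,np.linalg.norm(v),'rel screw',(an-np.degrees(yaw)-s0+180)%360-180)
E
```

```text
hubdist 0.15845287397044094
yaw -28.431873305554742
centre [0.61754237 0.08059545] caster [0.4961874  0.14629911] [0.49489968 0.14578774] cap [0.62986303 0.05761639]
L [0.57787737 0.19216388] [0.59231309 0.15500951] 0.03986022151181889 scr ang -68.76717624794878 -70.43187330555475
  arm 16.033655948177394 0.06110449022577381 rel screw 86.46552925373214
  arm -104.46430400634117 0.05964147106348493 rel screw -34.03243070078642
  arm 136.10178609330245 0.05911525850018443 rel screw -153.4663406011428
R [0.50243582 0.05282299] [0.5414569  0.06189872] 0.040062623744595426 scr ang 13.09337486909941 13.568126694445258
  arm 47.23226892479538 0.06020927124412746 rel screw 33.66414223035014
  arm -71.28502355282703 0.06156108185643984 rel screw -84.85315024727228
  arm 170.02844848552056 0.05940885463262685 rel screw 156.46032179107533
```

Everything fits the given sizes: hub distance 158 mm (160 expected), screw 40 mm from its hub, arm reach 60 mm. The left brush needs about -26° and the right about +26°. The tool's x axis (156° in the world) suits both pushes. I'll shut the fingers and move above the left start point.

Request:
{"fn": "drive_tool", "kwargs": {
  "rows": [
    [-0.95,-0.555,0,0,0,0,0],
    [-0.95,-0.555,0,0,0,0,0],
    [-0.95,-0.555,0,0,0,0,0],
    [-0.95,-0.555,0,0,0,0,0],
    [-0.95,-0.555,0,0,0,0,0],
    [-0.95,-0.555,0,0,0,0,0],
    [-0.95,-0.555,0,0,0,0,0],
    [-0.95,-0.555,0,0,0,0,0],
    [-0.95,-0.555,0,0,0,0,0],
    [-0.95,-0.555,0,0,0,0,0],
    [-0.95,-0.555,0,0,0,0,0],
    [-0.95,-0.555,0,0,0,0,0],
    [-0.95,-0.555,0,0,0,0,0],
    [0,0,0.5,0,0,0,0],
    [0,0,0.5,0,0,0,0],
    [0,0,0,0,0,0,0],
    [0,0,0,0,0,0,0]
  ]
}}

```text
time: 2.22
tcp_pos: [0.5971, 0.1332, 0.1855]
tcp_rot: [0.205, 0.979, -0.0, -0.0]
ft_force: [0.3, 0.1, -0.3]
gripper_width: 0.0007
grip_force: 0.0
```

```bash
cat >> h.py <<'E'
import cv2
from bench import monitor
from scipy.spatial.transform import Rotation
def st(t=None):
    s=monitor.get_state();R=Rotation.from_quat(s["tcp_rot"]).as_matrix()
    print(round(s["time"],2),np.round(s["tcp_pos"],4),s["gripper_width"],np.round(s["ft_force"],1),'x',np.round(R[:,0],3))
    if t is not None: print('rows units',np.round(R.T@(np.array(t)-s["tcp_pos"])/.04,2))
def snap(n,f): 
    im=cv2.cvtColor(viewer.snapshot(n),cv2.COLOR_RGB2BGR);cv2.imwrite(f,im);return im
E
python3 - <<'E'
from h import *
st([.5986,.1305,.099]); snap("wrist","pics/w1.png")
c=viewer.camera_info("wrist");print(c)
E
```

```text
2.23 [0.5971 0.1332 0.1855] 0.00068846086470258 [ 0.3  0.1 -0.3] x [-0.916  0.401  0.   ]
rows units [-0.06 -0.05  2.16]
{'intrinsics': array([[309.70691629,   0.        , 318.32104735],
       [  0.        , 309.70691629, 193.8909881 ],
       [  0.        ,   0.        ,   1.        ]]), 'camera_from_world': array([[ 3.99403489e-01,  9.16775245e-01,  5.51404593e-05,
        -3.60993317e-01],
       [ 8.91107843e-01, -3.88235327e-01,  2.34947105e-01,
        -4.97469503e-01],
       [ 2.15415097e-01, -9.37895574e-02, -9.72008156e-01,
         2.35065705e-01],
       [ 0.00000000e+00,  0.00000000e+00,  0.00000000e+00,
         1.00000000e+00]])}
```

View pics/w1.png

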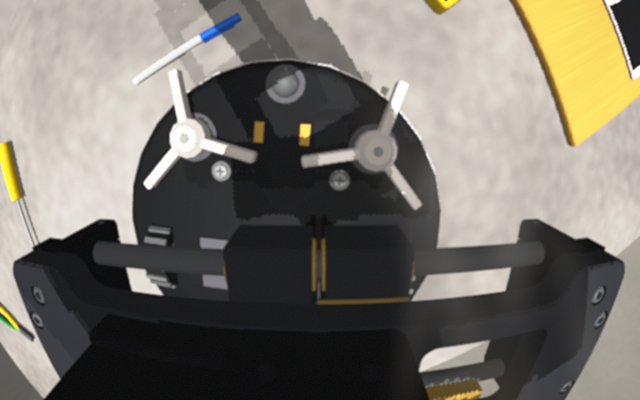

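The wrist view shows the left hub at (378,152), tips at (403,84), (304,162), (418,207) and screw at (340,181). The right hub is at (185,139), tips at (177,71), (256,158), (149,187) and screw at (221,171). The finger block spans columns 223-413, so I'll check its real size and compare the poses.

```bash
cat >> h.py <<'E'
def brush(P,c=None):
    w=lambda p,z: ray("wrist",p,z,c)
    hl,hr=w(P['L'][0],.102),w(P['R'][0],.102); d=hl-hr; yaw=np.degrees(np.arctan2(-d[0],d[1]));print('hubd',np.linalg.norm(d),'yaw',yaw)
    for k in'LR':
        h=w(P[k][0],.102);s=w(P[k][1],.081);s0=yaw+(-42 if k=='L' else 42)
        print(k,'hub',h,'scr r',np.linalg.norm(s-h),'ang',np.degrees(np.arctan2(*(s-h)[::-1])),s0)
        for p in P[k][2:]:
            v=w(p,.098)-h;print('   arm',np.degrees(np.arctan2(v[1],v[0])),np.linalg.norm(v),'rel',(np.degrees(np.arctan2(v[1],v[0]))-s0+180)%360-180)
E
python3 - <<'E'
from h import *
brush({'L':[(378,152),(340,181),(403,84),(304,162),(418,207)],'R':[(185,139),(221,171),(177,71),(256,158),(149,187)]})
c=viewer.camera_info("wrist");T=c["camera_from_world"];K=c["intrinsics"]
s=monitor.get_state();R=Rotation.from_quat(s["tcp_rot"]).as_matrix()
for p in [(x,y,z) for z in(.011,-.03) for x in(.01,-.01) for y in(.012,-.012,.03)]:
    q=(T@np.append(s["tcp_pos"]+R@p,1))[:3];th=np.arctan2(np.hypot(*q[:2]),q[2]);u=q[:2]/np.hypot(*q[:2])*th*K[0,0]+K[:2,2];print(p,u.round())
print('cam',-T[:3,:3].T@T[:3,3])
E
```

```text
hubd 0.15925929765533256 yaw -28.12716612072872
L hub [0.5782874  0.19371661] scr r 0.03999884071507458 ang -69.35924886134619 -70.12716612072872
   arm 136.07880458808523 0.05967843267038468 rel -153.79402929118606
   arm -104.97107999607609 0.05977471059795471 rel -34.84391387534737
   arm 15.637964351276034 0.0605511256519361 rel 85.76513047200478
R hub [0.50320778 0.05326528] scr r 0.03943438700041502 ang 14.343103193009016 13.87283387927128
   arm 164.60101758385628 0.05954640172083392 rel 150.72818370458504
   arm 49.868997211687905 0.0630915490375005 rel 35.99616333241664
   arm -69.36409327892076 0.05970752682340667 rel -83.23692715819205
(0.01, 0.012, 0.011) [339. 219.]
(0.01, -0.012, 0.011) [297. 219.]
(0.01, 0.03, 0.011) [369. 219.]
(-0.01, 0.012, 0.011) [338. 251.]
(-0.01, -0.012, 0.011) [298. 251.]
(-0.01, 0.03, 0.011) [368. 251.]
(0.01, 0.012, -0.03) [344. 248.]
(0.01, -0.012, -0.03) [291. 248.]
(0.01, 0.03, -0.03) [383. 247.]
(-0.01, 0.012, -0.03) [343. 286.]
(-0.01, -0.012, -0.03) [293. 285.]
(-0.01, 0.03, -0.03) [380. 285.]
cam [0.53684426 0.15986121 0.34538471]
```

```bash
python3 - <<'E'
import cv2,numpy as np
im=cv2.imread("pics/w1.png")[195:315,210:430]
im=(255*(im/255.)**.45).astype(np.uint8)
a=cv2.resize(im,None,fx=3.5,fy=3.5,interpolation=cv2.INTER_CUBIC)
cv2.imwrite("pics/w1c.png",a)
E
```

```text
(no output)
```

View pics/w1c.png

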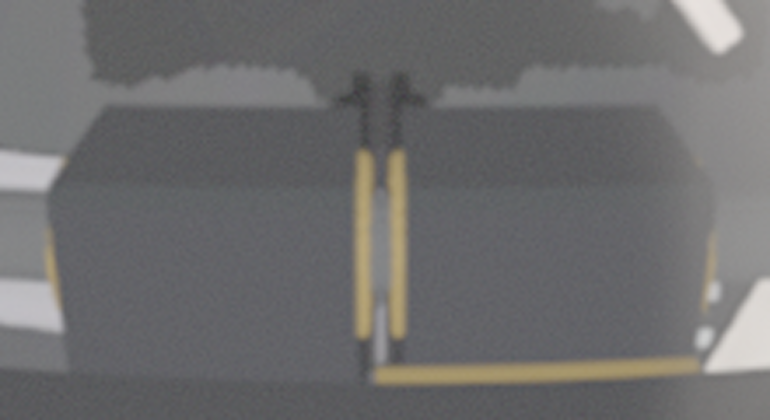

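The fingers are slim, and the wide blocks are the gripper body higher up, which fits the specification. Next: descend, push most of the way, back off and rise, then measure the angle from the ring of brightness around the hub.

Request:
{"fn": "drive_tool", "kwargs": {
  "rows": [
    [-0.06,-0.05,0.5,0,0,0,0],
    [0,0,0.5,0,0,0,0],
    [0,0,0.5,0,0,0,0],
    [0,0,0.4,0,0,0,0],
    [0,0,0.26,0,0,0,0],
    [0,0,0,0,0,0,0],
    [0.1,0,0,0,0,0,0],
    [0.1,0,0,0,0,0,0],
    [0.1,0,0,0,0,0,0],
    [0.1,0,0,0,0,0,0],
    [0.1,0,0,0,0,0,0],
    [0.1,0,0,0,0,0,0],
    [0.1,0,0,0,0,0,0],
    [0.1,0,0,0,0,0,0],
    [0.1,0,0,0,0,0,0],
    [0,0,0,0,0,0,0],
    [0,0,0,0,0,0,0]
  ]
}}

```text
time: 4.4
tcp_pos: [0.566, 0.1441, 0.0992]
tcp_rot: [0.205, 0.979, 0.0, -0.0]
ft_force: [1.4, 0.3, -0.1]
gripper_width: 0.0006
grip_force: 0.0
```

```bash
cat >> h.py <<'E'
def proj(c,P,fish):
    T=c["camera_from_world"];K=c["intrinsics"];q=P@T[:3,:3].T+T[:3,3]
    r=np.hypot(q[...,0],q[...,1]);m=np.arctan2(r,q[...,2])/r if fish else 1/q[...,2]
    return q[...,:2]*m[...,None]*K[0,0]+K[:2,2]
def arms(n,im,h,s0):
    "mean relative arm angle (deg, mod 120) by ring brightness; and peak of each"
    c=viewer.camera_info(n);a=np.radians(np.arange(0,360,.5));r=np.arange(.026,.058,.002)
    A,Rr=np.meshgrid(a,r);P=np.stack([h[0]+Rr*np.cos(A),h[1]+Rr*np.sin(A),0*A+.098],-1)
    uv=proj(c,P,n=="wrist").astype(np.float32)
    b=cv2.remap(im.min(2),uv[...,0],uv[...,1],cv2.INTER_LINEAR).astype(float).mean(0)
    d=np.degrees(a);b=np.clip(b-70,0,None);o=[]
    lab=np.flatnonzero(b>0);groups=np.split(lab,np.flatnonzero(np.diff(lab)>4)+1)
    for g in groups:
        if len(g)>4:o.append((round(((d[g]*b[g]).sum()/b[g].sum()-s0+180)%360-180,1),int(b[g].max())))
    return o
E
python3 - <<'E'
from h import *
st([.562,.147,.099])
for f in("pics/top0.png",):
    im=cv2.imread(f);print('before',arms("top",im,(.5779,.1922),-70.4),arms("top",im,(.5024,.0528),13.6))
im=snap("top","pics/t2.png");print('top',arms("top",im,(.5779,.1922),-70.4),arms("top",im,(.5024,.0528),13.6))
im=snap("wrist","pics/w2.png");print('wrist',arms("wrist",im,(.5783,.1937),-70.1),arms("wrist",im,(.5032,.0533),13.9))
E
```

```text
4.4 [0.566  0.1441 0.0992] 0.0005885122471087823 [ 1.4  0.3 -0.1] x [-0.916  0.402  0.   ]
rows units [0.12 0.03 0.01]
before [(np.float64(87.1), 99), (np.float64(-156.2), 99), (np.float64(-34.2), 96)] [(np.float64(34.3), 99), (np.float64(155.3), 99), (np.float64(-84.7), 98)]
top [] [(np.float64(155.4), 102), (np.float64(-84.7), 101)]
wrist [(np.float64(71.2), 119), (np.float64(92.4), 2), (np.float64(173.6), 134), (np.float64(-56.3), 95), (np.float64(65.0), 119)] [(np.float64(16.7), 25), (np.float64(38.2), 77), (np.float64(-174.3), 185), (np.float64(-80.9), 22)]
```

View pics/w2.png

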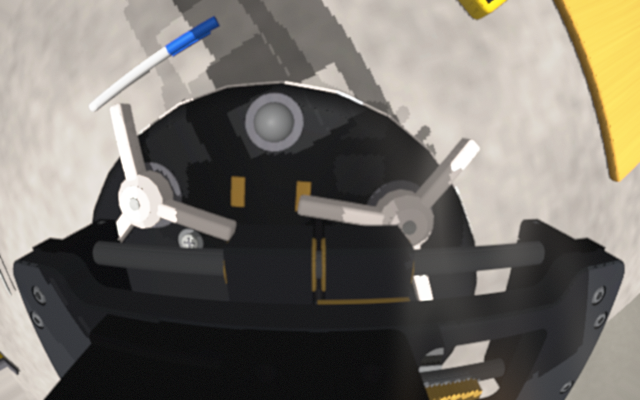

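The push works: the finger has swept the left arm (tip at (300,206), hub at (408,225)) to about -56° relative. I'll back off and rise to measure without occlusion.

Request:
{"fn": "drive_tool", "kwargs": {
  "rows": [
    [-0.3,0,0,0,0,0,0],
    [0,0,-0.5,0,0,0,0],
    [-0.3,0,-0.8,0,0,0,0],
    [-0.3,0,-0.8,0,0,0,0],
    [0,0,-0.2,0,0,0,0],
    [0,0,0,0,0,0,0],
    [0,0,0,0,0,0,0]
  ]
}}

```text
time: 5.38
tcp_pos: [0.5978, 0.1295, 0.1895]
tcp_rot: [0.205, 0.979, -0.0, -0.001]
ft_force: [-0.2, -0.2, 0.8]
gripper_width: 0.0002
grip_force: 0.0
```

```bash
python3 - <<'E'
from h import *
st([.562,.147,.099])
im=cv2.imread("pics/top0.png")
im=snap("wrist","pics/w3.png");print('wrist',arms("wrist",im,(.5783,.1937),-70.1),arms("wrist",im,(.5032,.0533),13.9))
cv2.imwrite("pics/w3c.png",cv2.resize(im[50:230,120:450],None,fx=2.4,fy=2.4,interpolation=cv2.INTER_CUBIC))
E
```

```text
5.38 [0.5978 0.1295 0.1895] 0.00024079985689129423 [-0.2 -0.2  0.8] x [-0.916  0.402  0.003]
rows units [0.99 0.04 2.27]
wrist [(np.float64(71.5), 135), (np.float64(175.1), 179), (np.float64(-55.2), 135), (np.float64(65.1), 141)] [(np.float64(7.7), 39), (np.float64(37.2), 119), (np.float64(-176.8), 182), (np.float64(-86.9), 185)]
```

View pics/w3c.png

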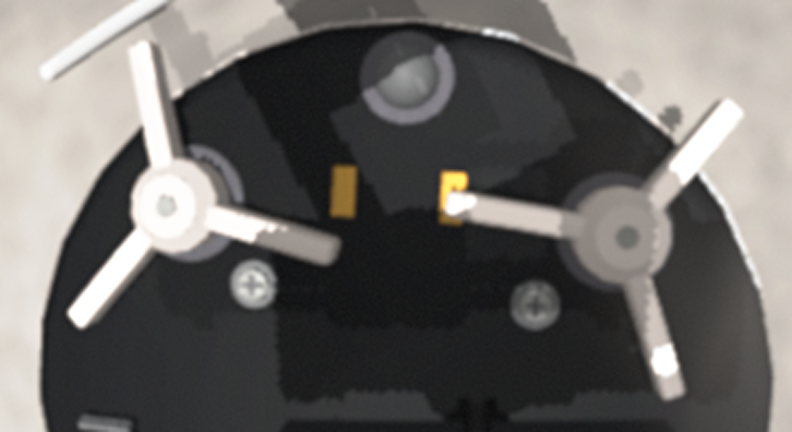

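Crop at 2.4x: left hub (625,236), tips (457,203), (735,107), (675,392), screw (535,304). Right hub (167,205), tips (145,48), (335,250), (78,322), screw (253,285).

```bash
python3 - <<'E'
from h import *
f=lambda *a:[(x/2.4+120-.3,y/2.4+50-.3) for x,y in a]
brush({'L':f((625,236),(535,304),(457,203),(735,107),(675,392)),'R':f((167,205),(253,285),(145,48),(335,250),(78,322))})
E
```

```text
hubd 0.15894957544112992 yaw -28.191732768591564
L hub [0.57645497 0.1933386 ] scr r 0.03943289313827089 ang -69.96840530543517 -70.19173276859156
   arm -123.98036625410552 0.057424715500953676 rel -53.788633485513955
   arm 115.76709468221395 0.060786858805477566 rel -174.04117254919447
   arm -2.418160936186274 0.06009199427863715 rel 67.77357183240531
R hub [0.50136344 0.05324495] scr r 0.04053166127569046 ang 13.661700115229063 13.808267231408436
   arm 166.0889619315039 0.05840649576289007 rel 152.28069470009547
   arm 49.760511062404056 0.06266074453784502 rel 35.95224383099563
   arm -69.45048399378972 0.06082360832081232 rel -83.25875122519815
```

Left is at about -54° and needs about 6° more, which is 4.5 mm. I'll finish it, then go to the right start point and lower there.

Request:
{"fn": "drive_tool", "kwargs": {
  "rows": [
    [0,0,0.7,0,0,0,0],
    [0,0,0.7,0,0,0,0],
    [0,0,0.5,0,0,0,0],
    [0,0,0.36,0,0,0,0],
    [0.25,0,0,0,0,0,0],
    [0.25,0,0,0,0,0,0],
    [0.2,0,0,0,0,0,0],
    [0.1,0,0,0,0,0,0],
    [0.1,0,0,0,0,0,0],
    [0.09,0,0,0,0,0,0],
    [0,0,0,0,0,0,0],
    [0,0,0,0,0,0,0]
  ]
}}

```text
time: 6.92
tcp_pos: [0.5627, 0.1453, 0.1007]
tcp_rot: [0.205, 0.979, -0.0, -0.0]
ft_force: [-0.0, -0.7, 0.2]
gripper_width: 0.0004
grip_force: 0.0
```

Request:
{"fn": "drive_tool", "kwargs": {
  "rows": [
    [-0.3,0,0,0,0,0,0],
    [0,0,-0.6,0,0,0,0],
    [0,0,-0.6,0,0,0,0],
    [-0.21,-0.5,0,0,0,0,0],
    [-0.21,-0.5,0,0,0,0,0],
    [-0.22,-0.51,0,0,0,0,0],
    [0,0,-0.5,0,0,0,0],
    [0,0,-0.5,0,0,0,0],
    [0,0,0,0,0,0,0],
    [0,0,0,0,0,0,0]
  ]
}}

```text
time: 8.18
tcp_pos: [0.5729, 0.0754, 0.1891]
tcp_rot: [0.205, 0.979, 0.0, 0.0]
ft_force: [0.4, 0.5, -0.3]
gripper_width: 0.0002
grip_force: 0.0
```

```bash
python3 - <<'E'
from h import *
st([.5721,.0755,.099])
im=snap("wrist","pics/w4.png");print('wrist',arms("wrist",im,(.577,.1935),-70.1),arms("wrist",im,(.5025,.0533),13.9))
im=snap("top","pics/t4.png");print('top',arms("top",im,(.5779,.1922),-70.4),arms("top",im,(.5024,.0528),13.6))
E
```

```text
8.18 [0.5729 0.0754 0.1891] 0.00016482308114393953 [ 0.4  0.5 -0.3] x [-0.916  0.401 -0.   ]
rows units [ 0.02 -0.01  2.25]
wrist [(np.float64(70.6), 48), (np.float64(177.8), 185), (np.float64(-58.3), 138), (np.float64(-8.6), 23), (np.float64(57.1), 185)] [(np.float64(36.3), 91), (np.float64(-172.6), 79), (np.float64(-87.1), 139)]
top [(np.float64(-179.0), 99)] [(np.float64(-85.2), 7)]
```

Left is about -59°. Now the right push, stopping slightly short.

Request:
{"fn": "drive_tool", "kwargs": {
  "rows": [
    [0,0,0.7,0,0,0,0],
    [0,0,0.7,0,0,0,0],
    [0,0,0.5,0,0,0,0],
    [0,0,0.35,0,0,0,0],
    [0.2,0,0,0,0,0,0],
    [0.1,0,0,0,0,0,0],
    [0.1,0,0,0,0,0,0],
    [0.1,0,0,0,0,0,0],
    [0.1,0,0,0,0,0,0],
    [0.1,0,0,0,0,0,0],
    [0.1,0,0,0,0,0,0],
    [0.1,0,0,0,0,0,0],
    [0.1,0,0,0,0,0,0],
    [0,0,0,0,0,0,0],
    [0,0,0,0,0,0,0]
  ]
}}

```text
time: 10.15
tcp_pos: [0.536, 0.091, 0.0987]
tcp_rot: [0.205, 0.979, -0.0, -0.0]
ft_force: [-0.4, 0.5, 0.7]
gripper_width: 0.0005
grip_force: 0.0
```

Request:
{"fn": "drive_tool", "kwargs": {
  "rows": [
    [-0.3,0,0,0,0,0,0],
    [0,0,-0.6,0,0,0,0],
    [-0.3,0,-0.8,0,0,0,0],
    [-0.4,0,-0.8,0,0,0,0],
    [0,0,0,0,0,0,0],
    [0,0,0,0,0,0,0]
  ]
}}

```text
time: 10.9
tcp_pos: [0.5725, 0.0748, 0.1857]
tcp_rot: [0.206, 0.979, -0.0, -0.001]
ft_force: [-0.3, -0.0, -0.6]
gripper_width: 0.0003
grip_force: 0.0
```

```bash
python3 - <<'E'
from h import *
st()
im=snap("wrist","pics/w5.png");print('wrist',arms("wrist",im,(.577,.1935),-70.1),arms("wrist",im,(.5025,.0533),13.9))
cv2.imwrite("pics/w5c.png",cv2.resize(im[50:250,140:470],None,fx=2.4,fy=2.4,interpolation=cv2.INTER_CUBIC))
E
```

```text
10.9 [0.5725 0.0748 0.1857] 0.0003084057565565483 [-0.3 -0.  -0.6] x [-0.915  0.402  0.002]
wrist [(np.float64(70.6), 50), (np.float64(177.3), 185), (np.float64(-58.7), 138), (np.float64(-9.2), 23), (np.float64(57.9), 185)] [(np.float64(56.5), 180), (np.float64(-168.5), 136), (np.float64(-67.2), 86)]
```

View pics/w5c.png

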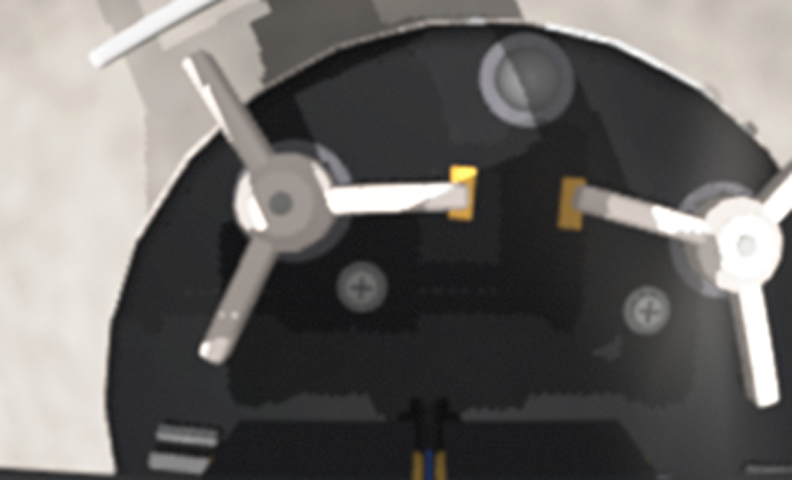

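Crop at 2.4x: left hub (746,244), tips (580,196), (765,403), screw (646,310). Right hub (281,203), tips (190,57), (467,194), (215,355), screw (362,288).

```bash
python3 - <<'E'
from h import *
f=lambda *a:[(x/2.4+140-.3,y/2.4+50-.3) for x,y in a]
brush({'L':f((746,244),(646,310),(580,196),(765,403)),'R':f((281,203),(362,288),(190,57),(467,194),(215,355))})
E
```

```text
hubd 0.1591692387181799 yaw -27.8907115063018
L hub [0.57535601 0.19377133] scr r 0.04057575531285883 ang -70.56878498335088 -69.8907115063018
   arm -126.9025607797278 0.061317249092376104 rel -57.01184927342601
   arm -8.899783837283376 0.06127437673434217 rel 60.99092766901842
R hub [0.50089878 0.05309095] scr r 0.040240353062307596 ang 13.970005558327685 14.109288493698202
   arm -171.43696093110884 0.0606951920360394 rel 174.45375057519294
   arm 68.485011584876 0.061210025543334025 rel 54.375723091177804
   arm -50.49009253102636 0.05889560327658573 rel -64.59938102472456
```

The right brush is at about 54.8° and needs about 5° more (3.7 mm). The left, at about -58.5°, is good.

Request:
{"fn": "drive_tool", "kwargs": {
  "rows": [
    [0,0,0.7,0,0,0,0],
    [0,0,0.7,0,0,0,0],
    [0,0,0.5,0,0,0,0],
    [0,0,0.27,0,0,0,0],
    [0.25,0,0,0,0,0,0],
    [0.25,0,0,0,0,0,0],
    [0.2,0,0,0,0,0,0],
    [0.1,0,0,0,0,0,0],
    [0.1,0,0,0,0,0,0],
    [0.1,0,0,0,0,0,0],
    [0.09,0,0,0,0,0,0],
    [0,0,0,0,0,0,0],
    [0,0,0,0,0,0,0]
  ]
}}

```text
time: 12.58
tcp_pos: [0.5329, 0.0924, 0.1]
tcp_rot: [0.205, 0.979, -0.0, -0.0]
ft_force: [-0.5, 0.4, 0.7]
gripper_width: 0.0005
grip_force: 0.0
```

Request:
{"fn": "drive_tool", "kwargs": {
  "rows": [
    [-0.3,0,0,0,0,0,0],
    [0,0,-0.7,0,0,0,0],
    [0,0,-0.8,0,0,0,0],
    [0,0,-0.8,0,0,0,0],
    [0.9,0.5,0,0,0,0,0],
    [0.9,0.5,0,0,0,0,0],
    [0.9,0.5,0,0,0,0,0],
    [0.9,0.5,0,0,0,0,0],
    [0.9,0.5,0,0,0,0,0],
    [0.9,0.5,0,0,0,0,0],
    [0.9,0.5,0,0,0,0,0],
    [0.9,0.5,0,0,0,0,0],
    [0.9,0.5,0,0,0,0,0],
    [0.9,0.5,0,0,0,0,0],
    [0,0,0,0,0,0,0],
    [0,0,0,0,0,0,0]
  ]
}}

```text
time: 14.58
tcp_pos: [0.2954, 0.4154, 0.192]
tcp_rot: [0.205, 0.979, -0.0, 0.0]
ft_force: [0.1, 0.6, -0.5]
gripper_width: 0.0005
grip_force: 0.0
```

```bash
python3 - <<'E'
from h import *
st()
im=snap("top","pics/t6.png");print('top',arms("top",im,(.5779,.1922),-70.4),arms("top",im,(.5024,.0528),13.6))
cv2.imwrite("pics/t6c.png",cv2.resize(im[120:240,230:355],None,fx=5,fy=5,interpolation=cv2.INTER_CUBIC))
E
```

```text
14.57 [0.2954 0.4154 0.192 ] 0.0004581068078694634 [ 0.1  0.6 -0.5] x [-0.916  0.402 -0.   ]
top [(np.float64(71.0), 31), (np.float64(-179.1), 105), (np.float64(-57.4), 104), (np.float64(64.2), 105)] [(np.float64(57.6), 103), (np.float64(178.8), 107), (np.float64(-61.6), 105)]
```

View pics/t6c.png

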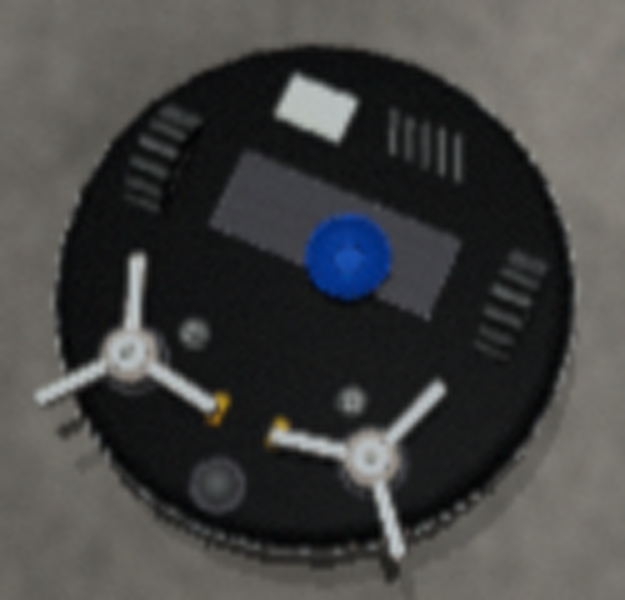

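Both screws now sit mid-gap, with the arms within about 2-3° of ±60°. The hubs (130,352) and (370,457) and the cap (348,256) haven't moved. I'm handing it in.

```bash
python3 -c "
from bench import ticket
print(ticket.job_done())"
```

```text
the job is handed in; nothing more can be done
None
```

I pushed both side brushes round until each screw lies within about 3° of mid-gap, left the vacuum and cap where they were, and handed the job in at about 15 s of the 64 s allowed.

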